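# Load a collet holder into the tool carousel and index it one click

### The arm

A 7-joint arm with a two-finger parallel gripper is mounted at the origin on a cart in front of the work surface, level with it; the furniture and walls round the work are solid. World frame = base frame: x ahead of the robot, y to its left, z up, the work surface at z = 0. Lengths are in m, angles in degrees, forces in N, time in s.
With the tool pointing down it reaches from about 0.4 to 0.925 m from the base axis. Payload 4.1 kg.
Tool frame: the origin (TCP) lies on the centre line of the jaws, within the pads' length; the fingertips stand 8 mm ahead of it and the grasp point (between the pads) lies 11 mm behind it; z points along the fingers, y is the direction in which the jaws open and shut (so a half turn about z gives the same grasp; the last joint's range is limited). The gripper opens to 85 mm and grips with 20 to 120 N. Pads are 22 mm wide; open, the fingers measure 114 mm over their backs; the gripper's body (76 mm by 85 mm) begins 54 mm behind the grasp point. The pads swing forward as they close: fully open they stand 13 mm farther back than shut.
Start: joints at [-72.708, 22.827, 2.584, 88.041, -1.071, 69.15, -2.905], TCP at [0.254, 0.599, 0.239] pointing down, gripper open.
Joint ranges: [-161.44, 161.44], [-28.35, 127.94], [-78.24, 83.42], [0, 140.83], [-78.03, 258.03], [13.02, 114.36], [-168.23, 168.23]. Speed limits (degrees/s): [147.25, 147.25, 180, 180, 180, 180, 180].

### API

Orientations are given as a 3x3 rotation matrix whose columns are the frame's x, y, z axes.
In Python, from cell import ctrl, snapshot gives the robot as it stands.
- The arm moves only by the tool play_rows, never from a script. Its argument "deltas" is text: rows parted by semicolons, each of 7 numbers parted by spaces: the turn, a rotation vector about the tool's x, y, z in rad, then the shift along the tool's x, y, z in cm, then the closure, from 0 (fully open) to 1 (shut). A call has 1 to 20 rows; each row shifts and turns the commanded pose from where the row before left it, along the tool's axes as they then stand; what a row does not reach is not made up. A row lasts 1/10 s, in which the tool goes at most 50 mm and 8.59 degrees, less where a joint would pass 70% of its speed; a pose out of reach is approached as far as the arm can. A call with a gripper value outside its range is refused whole. The fingers move at their own pace and stop on an object; the grip force is fixed at half the most. Time passes only in rows, so rows that do not move let the fingers close. It gives the time, the measured TCP pose, the force and the opening at its end, in the units of the state.
- ctrl.observe(): the state, without advancing time (a new reading comes with each control period).
- snapshot(name): name is "side" or "top" or "wrist"; returns a dict with "pixels" (400x640x3 uint8, red, green, blue), "intrinsics" (3x3 intrinsics, pixels), "pose" (4x4, takes a point from camera to world coordinates). Camera axes: x right, y down, z forward; pixel columns grow to the right and rows downward; lengths in m; the calibration is good to about 2 mm. A picture is of the moment at which its call begins. There is no depth.
- ctrl.sign_off(): hands the job in, once; it reports no verdict.
The state is a dict: "clock": time; "joint_positions": joint angles; "dq": joint speeds; "tau": joint torques, N m; "position": TCP position; "ee_rot": TCP orientation; "contact_force": force on the tool from outside, world axes, zero at the start; "torque": the same for the moment, N m; "opening": finger opening in m.
Only numpy, scipy, OpenCV 4.12 (cv2) and the standard library are available. Lean on these libraries where they do the work, as an engineer would, in place of code of your own. Each camera call takes 0.05 s, during which the arm holds its last target.

### The job

Take the collet holder out of the wooden bench block and push it shank-down into the empty carousel pocket at the steel mark post, gently, until it is firmly home on the stop inside. Let go of it, then turn the carousel one click clockwise (seen from above), so that it rests in the next click with the next empty pocket at the mark. Do not press hard (stay well under 30 N) and leave the loose bolt and tape roll alone.

Things in the scene. Friction and masses are not known exactly. Their poses are not given: they have to be found in the camera images.
- holder_head (a point): centre of the round collet nut (28 mm diameter, 36 mm high) at the top of the loose, upright steel collet holder: the place to grasp it. z is the holder's axis, up. The shank's lower end is 73 mm below this point. The holder stands loosely, 30 mm deep, in the middle hole of the bench block.
- holder: the collet holder, 91 mm high, about 0.15 kg, round; origin at the centre of the shank's lower end, z up along its axis. From below: shank 20 mm diameter, 48 mm long, tapered to 12 mm over its last 11 mm; flange 34 mm wide, 7 mm thick; nut.
- bench_block: fixed light wood block 60 x 150 x 40 mm (x, y, z), origin at the centre of its underside; three 22 mm holes in a row along its y, 50 mm apart, the outer two empty
- carousel: fixed grey round foot (240 mm) of the tool carousel; origin on the wheel's axis at the bench top, z up. Its -x points to the steel mark post at the rim, the loading place. Six sleeves (34 mm outside) stand on the wheel at 78 mm radius. Three hold holders like the loose one (tops up to 140 mm high, fixed); empty are the one at the mark and the two that reach it next, turning clockwise.
- pocket_mouth (a point): centre of the top of the empty sleeve that starts at the mark, 86 mm above the bench; turns with the wheel. Bore 22 mm. Two sprung pads in its upper 19 mm narrow it to 17 mm; they spread over the shank: pushing it in takes about 3 to 12 N once the taper is in, and they hold it where it is left.
- pocket_floor (a point): point on the pocket's axis 46 mm below its mouth (not the stop). The stop in the pocket is a set screw whose height is not known beforehand: with the holder home, the shank's end is 22 to 42 mm below the mouth and the flange 6 to 26 mm above it. Home is felt as a firm stop: the push climbs steeply past 15 N. Over 30 N on the stop is too much.
- seat_pin (a joint): small sprung pin on top of that stop, yields to about 1 N: 0 m when free, 0.004 m when the shank's end has pushed it fully down on the stop; it stays down only if the holder is left home
- wheel (a joint): angle of the carousel wheel in rad, 0 at the start, grows clockwise seen from above. A sprung roller holds it in a click every 1.047 rad (60 deg); it takes about 0.3 N m to leave one, and past half-way it falls into the next by itself
- knob_grip (a point): the wheel's turning knob: a black upright bar on the wheel's axis, 50 mm long (its x), 14 mm thick (its y), from 100 to 128 mm above the bench (this point is on the axis, 116 mm above); turns with the wheel; grasp it across its thickness from above
- bolt: loose steel hex bolt lying on the bench, 62 mm long, bystander
- black_tape: loose black tape roll, 65 mm wide, 18 mm high, bystander
There are look-alikes about, which are no part of the job. There is more than one size of the holder; the job needs the middle-sized.

How it is judged (in metres and radians):
On the way, in this order (a step that is already met when the one before it is completed fails the run):
1. the holder is home in the pocket at the mark (seat pin down at least 3 mm, within 5 mm of the pocket's axis, upright) with the wheel still in its first click (value of joint seat_pin above 0.003 m and horizontal distance between holder_head and pocket_mouth below 0.005 m and angle between holder's own z axis and vertical below 0.1 rad and value of joint wheel between -0.2 and 0.2 rad), for 0.2 s.
2. the wheel stands one click (1.047 +- 0.06 rad) further clockwise, with the holder in it still home (value of joint seat_pin above 0.003 m and horizontal distance between holder_head and pocket_mouth below 0.005 m and angle between holder's own z axis and vertical below 0.1 rad and value of joint wheel between 0.987 and 1.107 rad), for 0.2 s.
At the end, for the whole second after the job is handed in: the wheel rests one click clockwise of its start (1.047 +- 0.06 rad); the holder stands home in its pocket: seat pin down at least 3 mm, within 5 mm of the pocket's axis, tilted less than 0.1 rad, at rest and released (all of step 2 and linear speed of holder below 0.02 m/s); the robot touches nothing.
It fails at once if the holder presses on the stop in the pocket with more than 30 N (contact force between holder and seat_pin_c0 above 30 N).
It fails at once if the wheel turned too far (over 1.5 rad) or a half click backwards (value of joint wheel above 1.5 rad or value of joint wheel below -0.5 rad).
It fails at once if a loose bystander moved more than 20 mm (distance of any of bolt, black_tape from where it was at the start of the episode above 0.02 m).
It also fails if it takes over 54 s, if anything falls off the work surface, if the arm or the gripper's body presses on something with over 40 N, if the wrist force passes 120 N, or if a joint passes its speed limit or range.

## Working session

There is one attempt and no reset: what is moved stays moved. The work goes in short steps, Python scripts to look and compute and a tool call to move; the robot and the scene stay as the last step left them, time stands still between calls to the robot, and variables do not carry over. Pictures are saved under pics/ and viewed, and the job is handed in when it is done.

Besides the shell and the picture viewer there is one more tool, called after ">>>" as name(argument=value, ...) on one line, values as JSON. play_rows: Moves the arm, as the interface text tells. Its arguments: {"type":"object","properties":{"deltas":{"type":"string"}},"required":["deltas"]}

```bash
mkdir -p pics; ls
python3 - <<'E'
from cell import ctrl,snapshot
import cv2,numpy as np
print(ctrl.observe())
for n in ["side","top","wrist"]:
    s=snapshot(n); cv2.imwrite(f"pics/{n}0.png",s["pixels"][:,:,::-1]); print(n,s["intrinsics"].round(1).tolist(),s["pose"].round(4).tolist())
E
```

```text
pics
{'clock': 0.0, 'joint_positions': array([-72.71208451,  22.87395264,   2.57918632,  88.11540045,
        -1.07085587,  69.14846864,  -2.90483713]), 'dq': array([-0.01778489, -0.02626519,  0.02705514,  0.03061746, -0.08827737,
       -0.01282352, -0.0303372 ]), 'tau': array([-2.41936759e-04, -4.75125754e+01,  1.36444576e+00, -2.54224545e+01,
        1.16392513e-02,  9.56719770e-03,  1.01194956e-05]), 'position': array([0.25328912, 0.59794382, 0.23823061]), 'ee_rot': array([[-9.20828139e-01,  3.89968108e-01, -6.42393793e-04],
       [ 3.89968612e-01,  9.20826236e-01, -1.87750327e-03],
       [-1.40633342e-04, -1.97937126e-03, -9.99998031e-01]]), 'contact_force': array([ 0.0355118 ,  0.285016  , -0.96205485]), 'torque': array([ 0.01011164, -0.01867066,  0.00626543]), 'opening': 0.08559339027053428}
side [[462.1, 0.0, 315.5], [0.0, 462.1, 198.9], [0.0, 0.0, 1.0]] [[-0.9995, -0.03, 0.0109, 0.4608], [-0.0223, 0.4124, -0.9107, 0.963], [0.0228, -0.9105, -0.4129, 0.5626], [0.0, 0.0, 0.0, 1.0]]
top [[419.9, 0.0, 325.3], [0.0, 419.9, 200.8], [0.0, 0.0, 1.0]] [[0.0169, -0.9994, 0.0304, 0.4263], [-0.9995, -0.0161, 0.0285, -0.0203], [-0.028, -0.0309, -0.9991, 1.1229], [0.0, 0.0, 0.0, 1.0]]
wrist [[338.2, 0.0, 323.6], [0.0, 338.2, 198.6], [0.0, 0.0, 1.0]] [[0.3913, 0.8824, 0.2612, 0.1861], [0.9202, -0.3748, -0.1127, 0.6256], [-0.0015, 0.2845, -0.9587, 0.3735], [0.0, 0.0, 0.0, 1.0]]
```

View pics/side0.png

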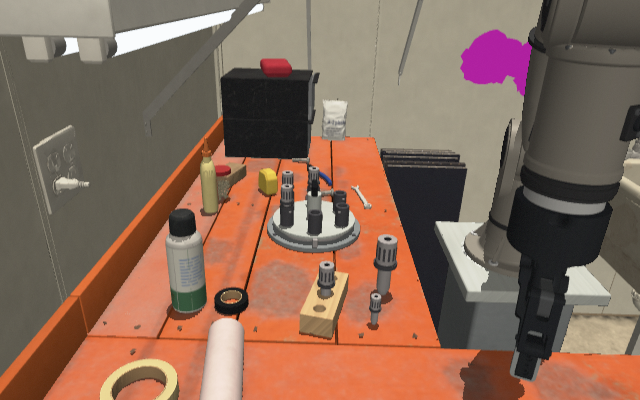

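View pics/top0.png

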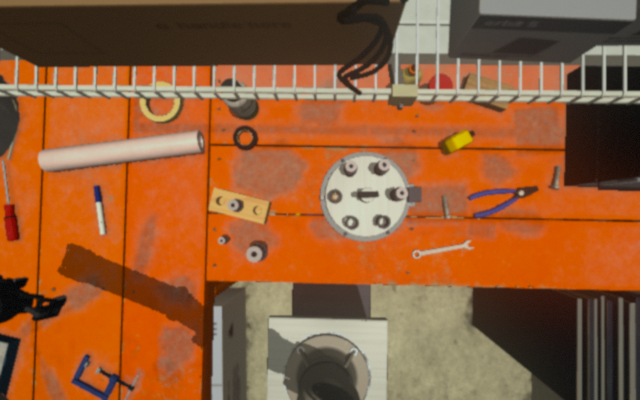

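View pics/wrist0.png

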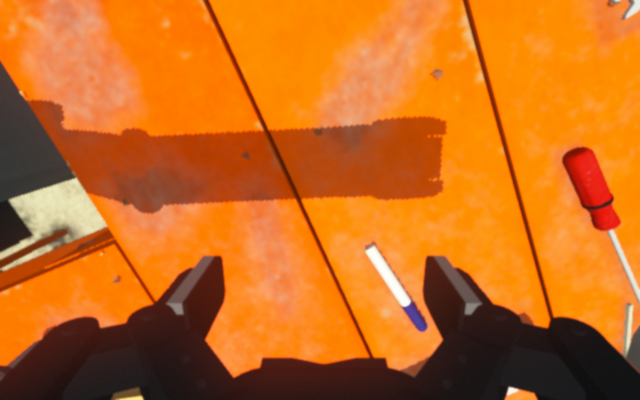

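Run:
```python
import cv2
a=cv2.imread("pics/top0.png"); cv2.imwrite("pics/t1.png",cv2.resize(a[140:265,200:460],(780,375),interpolation=cv2.INTER_CUBIC))
a=cv2.imread("pics/side0.png"); cv2.imwrite("pics/s1.png",cv2.resize(a[150:340,210:410],(600,570),interpolation=cv2.INTER_CUBIC))
```

```text
(no output)
```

View pics/t1.png

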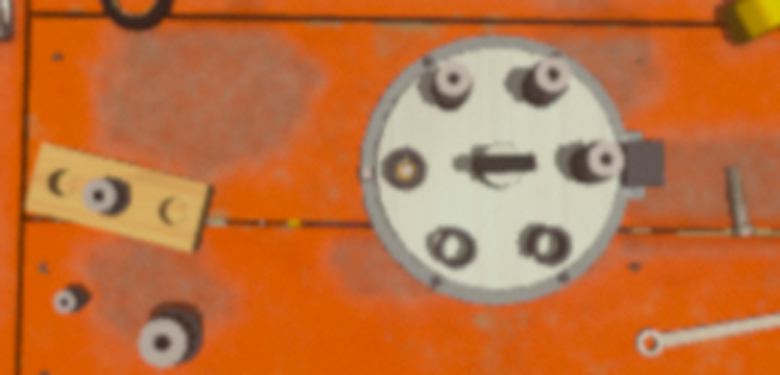

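View pics/s1.png

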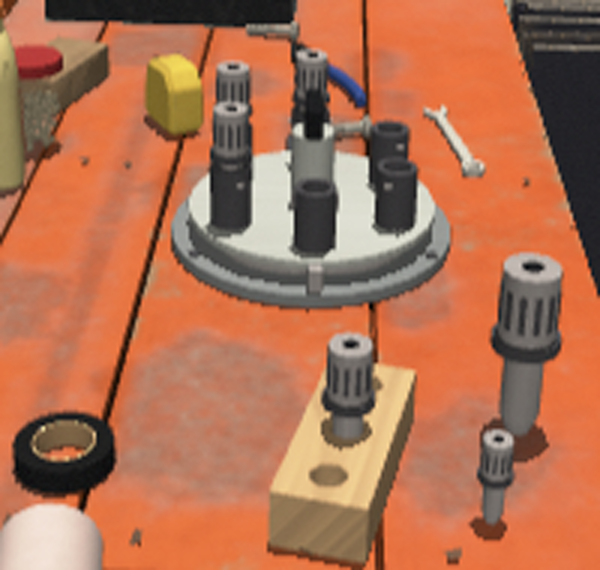

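```bash
cat > h.py <<'E'
from cell import ctrl,snapshot
import cv2,numpy as np
def ray(s,uv,z):
    K,P=s["intrinsics"],s["pose"]; d=P[:3,:3]@np.linalg.inv(K)@np.array([uv[0],uv[1],1.]); o=P[:3,3]
    return o+d*(z-o[2])/d[2]
def proj(s,p):
    K,P=s["intrinsics"],s["pose"]; c=K@(P[:3,:3].T@(np.asarray(p)-P[:3,3])); return c[:2]/c[2]
def save(s,n,crop=None,f=1):
    a=s["pixels"][:,:,::-1]
    if crop: a=a[crop[1]:crop[3],crop[0]:crop[2]]
    cv2.imwrite("pics/"+n,cv2.resize(a,None,fx=f,fy=f,interpolation=cv2.INTER_CUBIC))
def st():
    o=ctrl.observe(); print(o["clock"].__round__(2),o["position"].round(4),"F",o["contact_force"].round(1),"open",round(o["opening"],4)); return o
E
python3 - <<'E'
from h import *
s=snapshot("top")
c=lambda u,v:(200+u/3,140+v/3)
for n,u,v,z in [("holder",98,196,.101),("hole1",62,182,.04),("hole3",173,211,.04),("mouth",405,168,.086),("m7",452,247,.086),("m5",545,244,.086),("h11",453,79,.14),("h1",552,74,.14),("h3",604,160,.14),("knobL",473,163,.128),("knobR",535,163,.128),("tape",138,5,.018),("bolt",738,200,.005),("footT",497,37,0.01),("footB",497,304,.01),("footL",361,170,.01),("footR",632,170,.01)]:
    print(n,ray(s,c(u,v),z).round(4))
s=snapshot("side"); c=lambda u,v:(210+u/3,150+v/3)
for n,u,v,z in [("holder",352,343,.101),("mouth",317,188,.086),("m7",397,167,.086),("m5",389,132,.086),("h11",231,109,.14)]:
    print(n,ray(s,c(u,v),z).round(4))
E
```

```text
holder [0.4428 0.2357 0.101 ]
hole1 [0.4554 0.2827 0.04  ]
hole3 [0.4319 0.1855 0.04  ]
mouth [ 0.4703 -0.0145  0.086 ]
m7 [ 0.406  -0.0541  0.086 ]
m5 [ 0.4098 -0.1302  0.086 ]
h11 [ 0.5382 -0.0512  0.14  ]
h1 [ 0.5432 -0.1282  0.14  ]
h3 [ 0.4767 -0.1694  0.14  ]
knobL [ 0.4733 -0.0683  0.128 ]
knobR [ 0.4741 -0.1171  0.128 ]
tape [0.614  0.2248 0.018 ]
bolt [ 0.4501 -0.3077  0.005 ]
footT [ 0.5908 -0.0936  0.01  ]
footB [ 0.3551 -0.0969  0.01  ]
footL [0.4711 0.0248 0.01  ]
footR [ 0.4749 -0.2137  0.01  ]
holder [0.4446 0.2356 0.101 ]
mouth [ 0.4712 -0.0102  0.086 ]
m7 [ 0.4074 -0.0533  0.086 ]
m5 [ 0.4121 -0.1233  0.086 ]
h11 [ 0.5404 -0.0358  0.14  ]
```

Run:
```python
from h import *
t=snapshot("top"); s=snapshot("side")
P=lambda s: s["intrinsics"]@np.linalg.inv(s["pose"])[:3]
def tri(a,b):
    X=cv2.triangulatePoints(P(t),P(s),np.array(a,float).reshape(2,1),np.array(b,float).reshape(2,1)); return (X[:3]/X[3]).ravel().round(4)
c=lambda u,v:(200+u/3,140+v/3); d=lambda u,v:(210+u/3,150+v/3)
print("big",tri(c(162,342),d(533,267)),"hold",tri(c(98,196),d(352,343)),"small",tri(c(65,300),d(497,437)))
print("mouth",tri(c(405,168),d(317,188)))
o=st();W=o["ee_rot"].T@(np.array([0.443,0.236,0.24])-o["position"]);print(W)
```

```text
big [0.3279 0.1758 0.125 ] hold [0.4438 0.2357 0.1011] small [0.3554 0.2718 0.0608]
mouth [ 0.4709 -0.0145  0.0839]
0.35 [0.2535 0.5984 0.2391] F [-0.2  0.1  0.1] open 0.0859
[-0.3158117  -0.25976673 -0.00079715]
```

>>> play_rows(deltas="0 0 0 -2.2 -1.8 0 0;0 0 0 -2.2 -1.8 0 0;0 0 0 -2.2 -1.8 0 0;0 0 0 -2.2 -1.8 0 0;0 0 0 -2.2 -1.8 0 0;0 0 0 -2.2 -1.8 0 0;0 0 0 -2.2 -1.8 0 0;0 0 0 -2.2 -1.8 0 0;0 0 0 -2.2 -1.8 0 0;0 0 0 -2.2 -1.8 0 0;0 0 0 -2.2 -1.8 0 0;0 0 0 -2.2 -1.8 0 0;0 0 0 -2.2 -1.8 0 0;0 0 0 -2.2 -1.8 0 0;0 0 0 0 0 0 0;0 0 0 0 0 0 0")

```text
clock: 1.95
position: [0.439, 0.2461, 0.2395]
ee_rot: [[-0.92, 0.392, 0.0], [0.392, 0.92, 0.001], [0.0, 0.001, -1.0]]
contact_force: [0.3, 0.6, -0.8]
opening: 0.0854
```

Run:
```python
from h import *
s=snapshot("wrist"); save(s,"w1.png"); print(proj(s,[0.4435,0.2357,.101]),proj(s,[0.471,-0.0145,.086]));st()
```

```text
[315.39959306 198.4508857 ] [ 94.94106706 313.97216933]
2.0 [0.4385 0.2471 0.2394] F [ 0.6  0.4 -0.3] open 0.0854
```

View pics/w1.png

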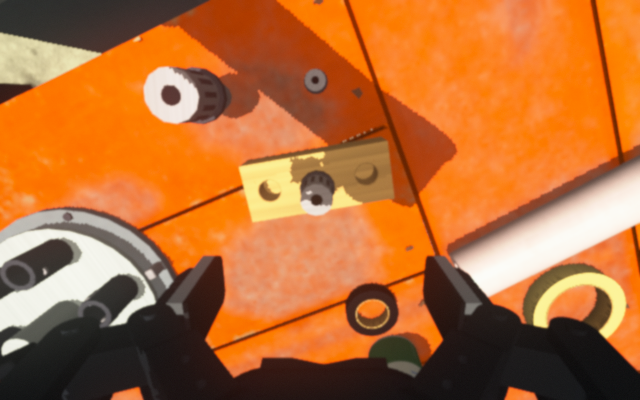

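Run:
```python
from h import *
s=snapshot("wrist"); p=ray(s,(316,200.5),.101); print(p)
o=st(); t=np.array([.4438,.2358,.078]); 
print((o["ee_rot"].T@(t-o["position"])*100).round(2))
```

```text
[0.44485484 0.23645029 0.101     ]
2.05 [0.4383 0.2476 0.2393] F [-0.5 -0.3 -0.2] open 0.0856
[-0.97 -0.88 16.13]
```

>>> play_rows(deltas="0 0 0 -0.9 -0.8 0 0;0 0 0 0 0 2 0;0 0 0 0 0 2 0.2;0 0 0 0 0 2 0.2;0 0 0 0 0 2 0.2;0 0 0 0 0 2 0.2;0 0 0 0 0 2 0.2;0 0 0 0 0 2 0.2;0 0 0 0 0 1 0.2;0 0 0 0 0 1.1 0.2;0 0 0 0 0 0 0.2;0 0 0 0 0 0 0.2")

```text
clock: 3.25
position: [0.4444, 0.2357, 0.0787]
ee_rot: [[-0.921, 0.39, 0.001], [0.39, 0.921, 0.0], [-0.0, 0.001, -1.0]]
contact_force: [-0.1, 0.4, -0.1]
opening: 0.0686
```

Run:
```python
from h import *
s=snapshot("wrist"); save(s,"w2.png"); st()
s=snapshot("side"); save(s,"s2.png",(250,220,410,340),4)
```

```text
3.3 [0.4447 0.2358 0.079 ] F [0.1 0.  0.6] open 0.0681
```

View pics/w2.png

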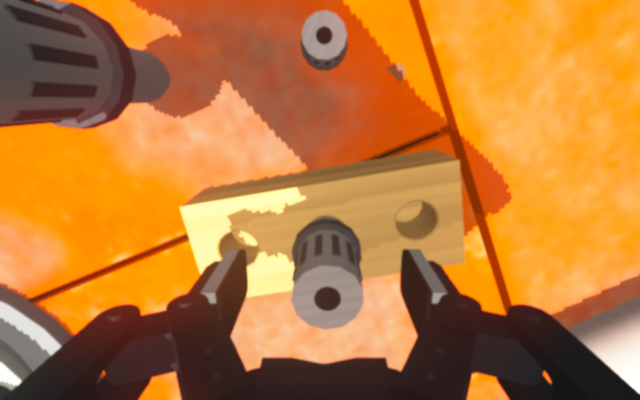

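View pics/s2.png

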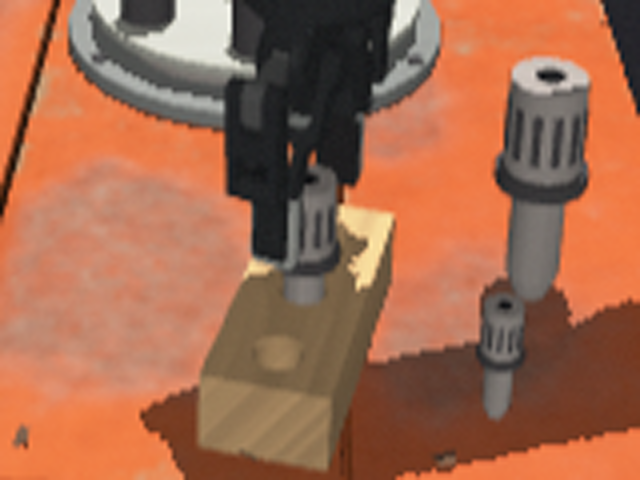

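Run:
```python
from h import *
s=snapshot("wrist"); print(ray(s,(327,297.5),.101)); print(proj(s,[.4445,.2358,.101]))
```

```text
[0.44507432 0.23592209 0.101     ]
[326.12140999 296.39993839]
```

>>> play_rows(deltas="0 0 0 0 0 0 0.5;0 0 0 0 0 0 0.7;0 0 0 0 0 0 0.9;0 0 0 0 0 0 1;0 0 0 0 0 0 1;0 0 0 0 0 0 1;0 0 0 0 0 0 1;0 0 0 0 0 0 1")

```text
clock: 4.2
position: [0.4445, 0.2359, 0.0788]
ee_rot: [[-0.921, 0.39, 0.001], [0.39, 0.921, 0.001], [-0.0, 0.001, -1.0]]
contact_force: [0.1, 0.3, 6.1]
opening: 0.0264
```

>>> play_rows(deltas="0 0 0 0 0 -0.5 1;0 0 0 0 0 -0.5 1;0 0 0 0 0 -1 1;0 0 0 0 0 -2 1;0 0 0 0 0 -2 1;0 0 0 0 0 -2 1;0 0 0 0 0 -2 1;0 0 0 0 0 -2 1;0 0 0 0 0 -1 1;0 0 0 0 0 0 1")

```text
clock: 5.2
position: [0.4446, 0.2356, 0.2097]
ee_rot: [[-0.921, 0.39, 0.002], [0.39, 0.921, 0.002], [-0.001, 0.002, -1.0]]
contact_force: [0.2, 0.7, -1.9]
opening: 0.0262
```

Run:
```python
from h import *
s=snapshot("wrist"); save(s,"w3.png"); st()
s=snapshot("side"); save(s,"s3.png",(220,130,420,290),4)
```

```text
5.25 [0.4439 0.2353 0.2085] F [ 0.  -1.  -1.3] open 0.0266
```

View pics/w3.png

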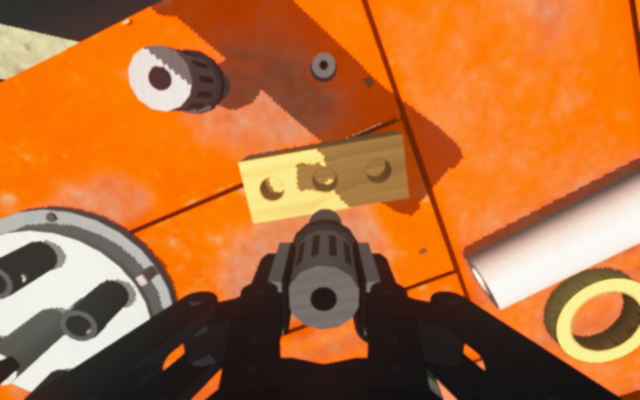

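View pics/s3.png

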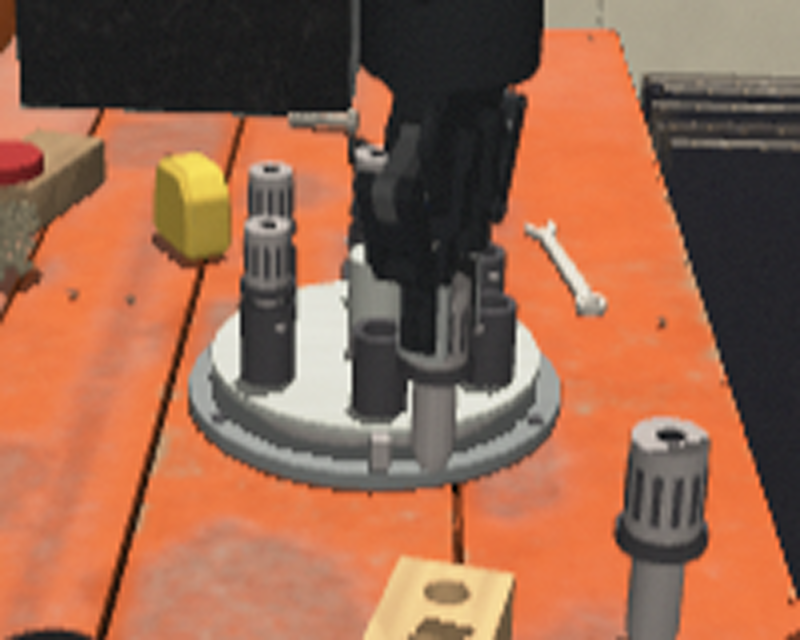

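>>> play_rows(deltas="0 0 0 -1.65 -2.35 -0.5 1;0 0 0 -1.65 -2.35 -0.5 1;0 0 0 -1.65 -2.35 -0.5 1;0 0 0 -1.65 -2.35 -0.5 1;0 0 0 -1.65 -2.35 -0.5 1;0 0 0 -1.65 -2.35 -0.5 1;0 0 0 -1.65 -2.35 -0.5 1;0 0 0 -1.65 -2.35 -0.5 1;0 0 0 -1.65 -2.35 -0.5 1;0 0 0 -1.65 -2.35 -0.5 1;0 0 0.117 0 0 0 1;0 0 0.117 0 0 0 1;0 0 0.116 0 0 0 1;0 0 0 0 0 0 1;0 0 0 0 0 0 1")

```text
clock: 6.8
position: [0.5037, -0.0452, 0.2573]
ee_rot: [[-0.733, 0.68, -0.002], [0.68, 0.733, -0.0], [0.001, -0.002, -1.0]]
contact_force: [0.7, 0.7, -2.5]
opening: 0.0262
```

Run:
```python
from h import *
s=snapshot("wrist"); save(s,"w4.png"); o=st(); print(o["ee_rot"].round(3),o["joint_positions"].round(1))
print(proj(s,[.471,-.0145,.086]))
```

```text
6.85 [ 0.5038 -0.0452  0.2576] F [ 0.4 -0.4 -1.1] open 0.0268
[[-0.733  0.681 -0.002]
 [ 0.681  0.733 -0.   ]
 [ 0.001 -0.001 -1.   ]] [-27.3   7.9  30.7 106.6  -4.4  66.7  51.9]
[325.32797622 130.76625165]
```

View pics/w4.png

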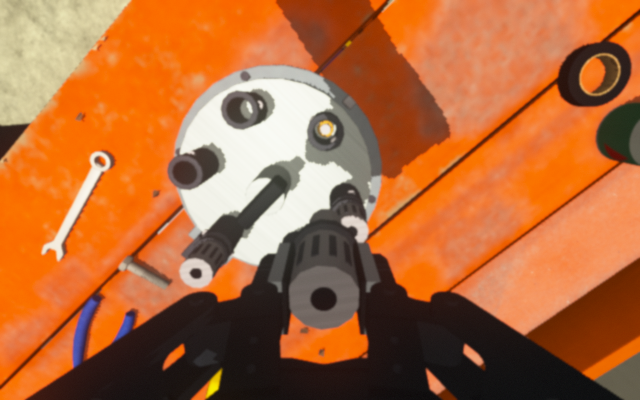

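Run:
```python
from h import *
s=snapshot("wrist"); save(s,"w5.png",(200,70,380,200),4.4)
```

```text
(no output)
```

View pics/w5.png

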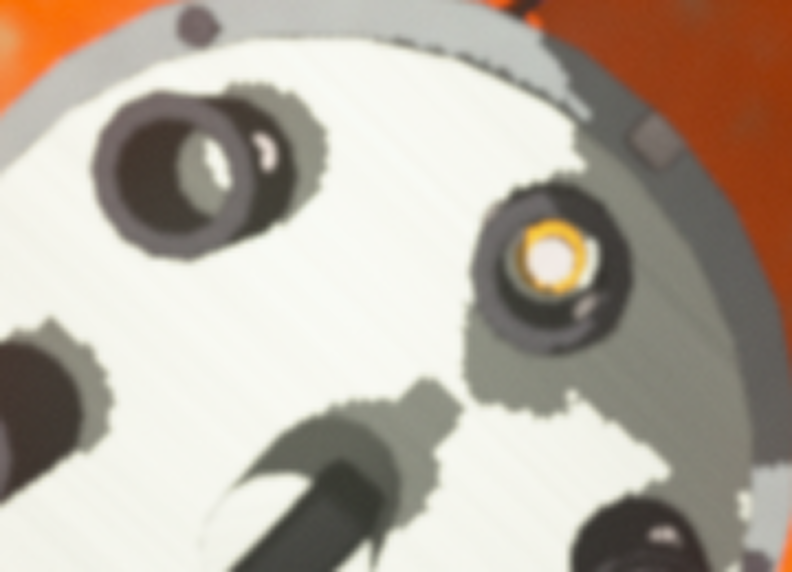

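Run:
```python
from h import *
s=snapshot("wrist"); save(s,"w6.png",(270,220,380,340),5); o=st(); 
print(ray(s,(325.7,130.7),.086), ray(s,(323.5,298),o["position"][2]+.0222))
```

```text
6.95 [ 0.5041 -0.0452  0.2579] F [ 0.5  0.1 -1.6] open 0.0266
[ 0.4716839  -0.01418887  0.086     ] [ 0.50356461 -0.04647606  0.28013966]
```

View pics/w6.png

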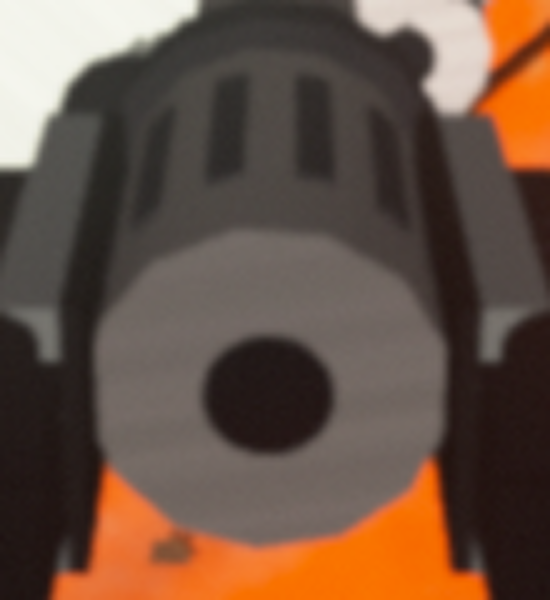

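>>> play_rows(deltas="0 0 0 1.5 0.02 0 1;0 0 0 1.5 0.02 0 1;0 0 0 1.5 0.03 0 1;0 0 0 0 0 2 1;0 0 0 0 0 2 1;0 0 0 0 0 2 1;0 0 0 0 0 1.5 1;0 0 0 0 0 1 1;0 0 0 0 0 0 1;0 0 0 0 0 0 1")

```text
clock: 7.95
position: [0.4723, -0.0141, 0.1737]
ee_rot: [[-0.731, 0.682, 0.001], [0.682, 0.731, 0.0], [-0.001, 0.001, -1.0]]
contact_force: [0.3, 0.1, -1.8]
opening: 0.0264
```

Run:
```python
from h import *
s=snapshot("side"); save(s,"s7.png",(265,120,395,230),5.5); o=st()
s=snapshot("top"); save(s,"t7.png",(300,140,440,250),5); o=st()
```

```text
8.0 [ 0.4726 -0.0141  0.1741] F [ 0.   0.1 -0.9] open 0.0264
8.05 [ 0.4727 -0.014   0.1742] F [-0.5 -0.7 -2. ] open 0.0265
```

View pics/s7.png

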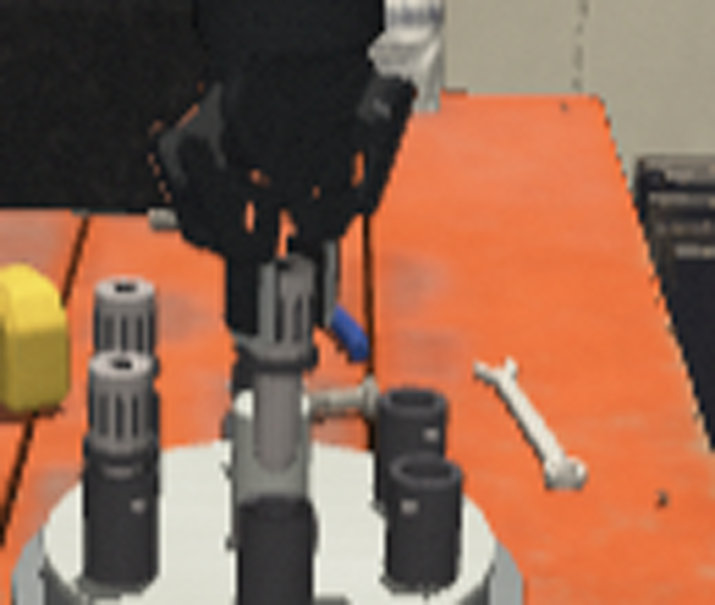

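View pics/t7.png

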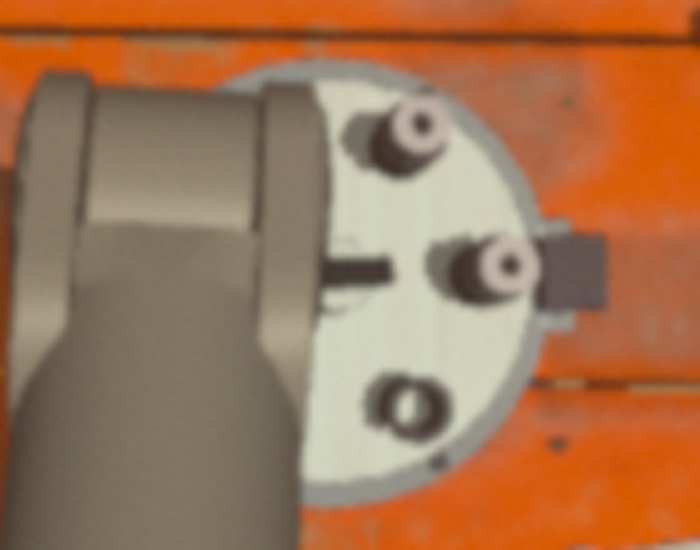

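>>> play_rows(deltas="0 0 0 0 0 0.5 1;0 0 0 0 0 0.5 1;0 0 0 0 0 0.5 1;0 0 0 0 0 0.3 1;0 0 0 0 0 0.3 1;0 0 0 0 0 0.2 1;0 0 0 0 0 0 1")

```text
clock: 8.75
position: [0.4717, -0.0141, 0.15]
ee_rot: [[-0.731, 0.682, -0.0], [0.682, 0.731, -0.0], [0.0, -0.0, -1.0]]
contact_force: [0.2, -0.0, -2.0]
opening: 0.0264
```

Run:
```python
from h import *
s=snapshot("side"); save(s,"s8.png",(265,120,395,230),5.5); o=st()
```

```text
8.8 [ 0.4719 -0.0141  0.1502] F [ 0.  -0.3 -1.1] open 0.0264
```

View pics/s8.png

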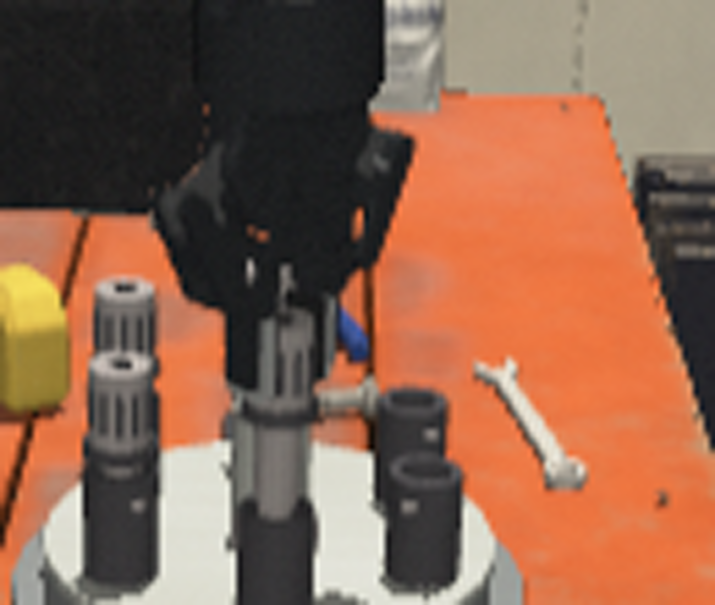

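>>> play_rows(deltas="0 0 0 0 0 0.2 1;0 0 0 0 0 0.2 1;0 0 0 0 0 0.2 1;0 0 0 0 0 0 1")

```text
clock: 9.2
position: [0.4716, -0.014, 0.144]
ee_rot: [[-0.731, 0.682, -0.001], [0.682, 0.731, -0.0], [0.0, -0.0, -1.0]]
contact_force: [-0.1, 0.6, -2.5]
opening: 0.0265
```

>>> play_rows(deltas="0 0 0 0 0 0.2 1;0 0 0 0 0 0.2 1;0 0 0 0 0 0 1")

```text
clock: 9.5
position: [0.4717, -0.014, 0.14]
ee_rot: [[-0.731, 0.682, -0.0], [0.682, 0.731, 0.0], [0.0, -0.0, -1.0]]
contact_force: [0.3, 0.7, -2.9]
opening: 0.0261
```

>>> play_rows(deltas="0 0 0 0 0 0.2 1;0 0 0 0 0 0.2 1;0 0 0 0 0 0 1")

```text
clock: 9.8
position: [0.4715, -0.0143, 0.1358]
ee_rot: [[-0.731, 0.682, -0.001], [0.682, 0.731, -0.0], [0.0, -0.001, -1.0]]
contact_force: [-0.5, 0.0, -5.1]
opening: 0.0266
```

Run:
```python
from h import *
s=snapshot("side"); save(s,"s9.png",(265,120,395,230),5.5); o=st(); print(o["torque"])
s=snapshot("wrist"); save(s,"w9.png",(220,100,420,340),2.5);o=st()
```

```text
9.85 [ 0.4714 -0.0143  0.1356] F [ 0.1 -0.5 -6.3] open 0.0267
[-0.2232581  -0.11555041 -0.03019028]
9.9 [ 0.4713 -0.0142  0.1355] F [ 0.3 -1.  -6.4] open 0.0264
```

View pics/s9.png

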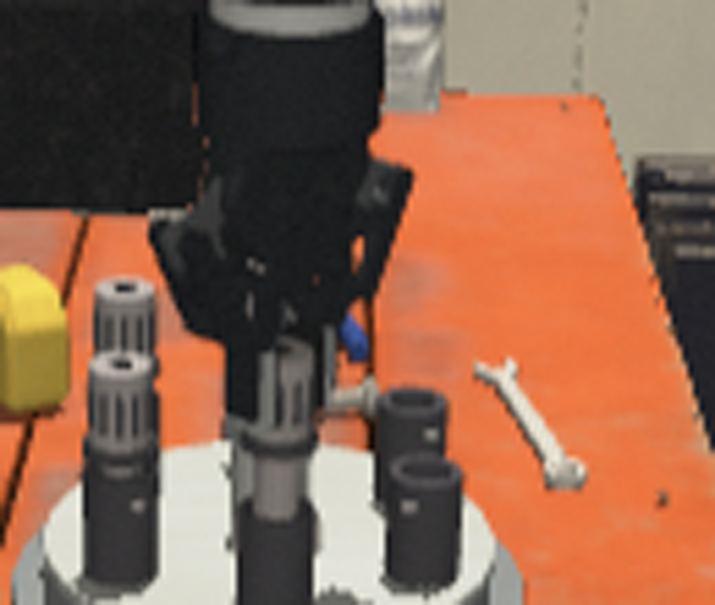

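View pics/w9.png

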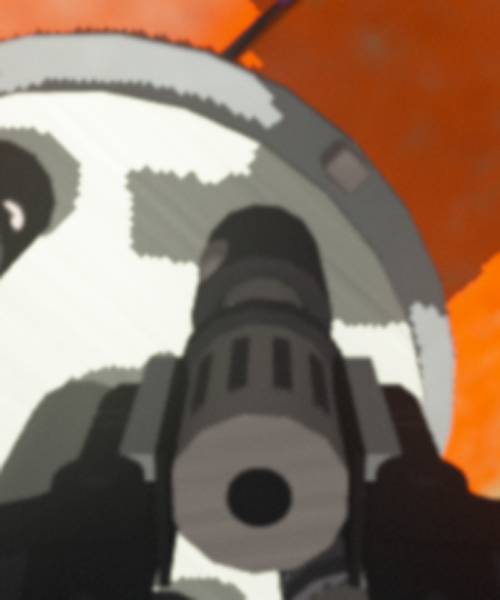

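>>> play_rows(deltas="0 0 0 0 0 0.1 1;0 0 0 0 0 0 1")

```text
clock: 10.1
position: [0.4718, -0.0142, 0.1353]
ee_rot: [[-0.731, 0.682, -0.0], [0.682, 0.731, -0.0], [0.0, -0.0, -1.0]]
contact_force: [0.1, -0.8, -2.8]
opening: 0.0264
```

>>> play_rows(deltas="0 0 0 0 0 0.1 1;0 0 0 0 0 0 1")

```text
clock: 10.3
position: [0.4721, -0.0142, 0.1347]
ee_rot: [[-0.731, 0.682, 0.001], [0.682, 0.731, 0.0], [-0.0, 0.0, -1.0]]
contact_force: [-0.9, -1.1, 1.8]
opening: 0.0264
```

>>> play_rows(deltas="0 0 0 0 0 0.1 1;0 0 0 0 0 0 1")

```text
clock: 10.5
position: [0.472, -0.014, 0.1334]
ee_rot: [[-0.731, 0.682, 0.0], [0.682, 0.731, 0.0], [-0.0, 0.0, -1.0]]
contact_force: [-0.7, 0.3, 2.6]
opening: 0.0261
```

>>> play_rows(deltas="0 0 0 0 0 0.1 1;0 0 0 0 0 0 1")

```text
clock: 10.7
position: [0.472, -0.0139, 0.1323]
ee_rot: [[-0.731, 0.682, 0.0], [0.682, 0.731, 0.0], [-0.0, 0.0, -1.0]]
contact_force: [-0.3, -0.3, 2.8]
opening: 0.0265
```

>>> play_rows(deltas="0 0 0 0 0 0.1 1;0 0 0 0 0 0 1")

```text
clock: 10.9
position: [0.472, -0.0139, 0.1313]
ee_rot: [[-0.731, 0.682, 0.0], [0.682, 0.731, 0.0], [-0.0, 0.0, -1.0]]
contact_force: [-0.3, -1.0, 3.7]
opening: 0.0263
```

>>> play_rows(deltas="0 0 0 0 0 0.1 1;0 0 0 0 0 0 1")

```text
clock: 11.1
position: [0.472, -0.0139, 0.1303]
ee_rot: [[-0.731, 0.682, 0.0], [0.682, 0.731, 0.0], [-0.0, 0.0, -1.0]]
contact_force: [-0.4, 0.0, 3.6]
opening: 0.0258
```

>>> play_rows(deltas="0 0 0 0 0 0.1 1;0 0 0 0 0 0 1")

```text
clock: 11.3
position: [0.472, -0.014, 0.1292]
ee_rot: [[-0.731, 0.682, 0.0], [0.682, 0.731, 0.0], [-0.0, 0.0, -1.0]]
contact_force: [-0.6, 0.2, 2.8]
opening: 0.0263
```

>>> play_rows(deltas="0 0 0 0 0 0.1 1;0 0 0 0 0 0 1")

```text
clock: 11.5
position: [0.4719, -0.014, 0.1282]
ee_rot: [[-0.731, 0.682, 0.0], [0.682, 0.731, 0.0], [0.0, 0.0, -1.0]]
contact_force: [-0.3, 1.1, 2.8]
opening: 0.0268
```

>>> play_rows(deltas="0 0 0 0 0 0.1 1;0 0 0 0 0 0 1")

```text
clock: 11.7
position: [0.4719, -0.0139, 0.1272]
ee_rot: [[-0.731, 0.682, 0.0], [0.682, 0.731, 0.0], [-0.0, 0.0, -1.0]]
contact_force: [-0.5, -0.3, 2.9]
opening: 0.0269
```

>>> play_rows(deltas="0 0 0 0 0 0.1 1;0 0 0 0 0 0 1")

```text
clock: 11.9
position: [0.4719, -0.014, 0.1262]
ee_rot: [[-0.731, 0.682, 0.0], [0.682, 0.731, 0.0], [0.0, 0.0, -1.0]]
contact_force: [-0.7, 0.3, 2.3]
opening: 0.0264
```

>>> play_rows(deltas="0 0 0 0 0 0.1 1;0 0 0 0 0 0 1")

```text
clock: 12.1
position: [0.4719, -0.014, 0.1252]
ee_rot: [[-0.731, 0.682, 0.0], [0.682, 0.731, 0.0], [0.0, 0.0, -1.0]]
contact_force: [0.3, -0.1, 3.4]
opening: 0.0267
```

>>> play_rows(deltas="0 0 0 0 0 0.1 1;0 0 0 0 0 0 1")

```text
clock: 12.3
position: [0.4719, -0.014, 0.1242]
ee_rot: [[-0.731, 0.682, 0.0], [0.682, 0.731, 0.0], [0.0, 0.0, -1.0]]
contact_force: [-0.4, 0.7, 3.1]
opening: 0.0265
```

>>> play_rows(deltas="0 0 0 0 0 0.1 1;0 0 0 0 0 0 1")

```text
clock: 12.5
position: [0.4719, -0.014, 0.1232]
ee_rot: [[-0.731, 0.682, 0.0], [0.682, 0.731, 0.0], [0.0, 0.0, -1.0]]
contact_force: [-0.4, -0.0, 3.1]
opening: 0.026
```

>>> play_rows(deltas="0 0 0 0 0 0.1 1;0 0 0 0 0 0 1")

```text
clock: 12.7
position: [0.4719, -0.014, 0.1222]
ee_rot: [[-0.731, 0.682, 0.0], [0.682, 0.731, 0.0], [0.0, 0.0, -1.0]]
contact_force: [-0.1, -0.2, 2.4]
opening: 0.0267
```

>>> play_rows(deltas="0 0 0 0 0 0.1 1;0 0 0 0 0 0 1")

```text
clock: 12.9
position: [0.4719, -0.014, 0.1212]
ee_rot: [[-0.731, 0.682, 0.0], [0.682, 0.731, 0.0], [-0.0, 0.0, -1.0]]
contact_force: [0.2, 0.8, 3.2]
opening: 0.0265
```

>>> play_rows(deltas="0 0 0 0 0 0.1 1;0 0 0 0 0 0 1")

```text
clock: 13.1
position: [0.4719, -0.014, 0.1202]
ee_rot: [[-0.731, 0.682, 0.0], [0.682, 0.731, 0.0], [-0.0, 0.0, -1.0]]
contact_force: [0.3, 0.6, 3.4]
opening: 0.0265
```

>>> play_rows(deltas="0 0 0 0 0 0.1 1;0 0 0 0 0 0 1")

```text
clock: 13.3
position: [0.4719, -0.014, 0.1193]
ee_rot: [[-0.731, 0.682, 0.0], [0.682, 0.731, 0.0], [-0.0, 0.0, -1.0]]
contact_force: [0.3, 0.1, 3.7]
opening: 0.0264
```

>>> play_rows(deltas="0 0 0 0 0 0.1 1;0 0 0 0 0 0 1")

```text
clock: 13.5
position: [0.4719, -0.014, 0.1182]
ee_rot: [[-0.731, 0.682, 0.0], [0.682, 0.731, 0.0], [0.0, 0.0, -1.0]]
contact_force: [-0.4, 0.5, 3.4]
opening: 0.0263
```

Run:
```python
from h import *
s=snapshot("side"); save(s,"s10.png",(265,120,395,230),5.5); o=st(); print(o["torque"])
```

```text
13.55 [ 0.4719 -0.014   0.1182] F [0.2 1.3 4.2] open 0.0263
[ 0.15518087  0.00346741 -0.01083994]
```

View pics/s10.png

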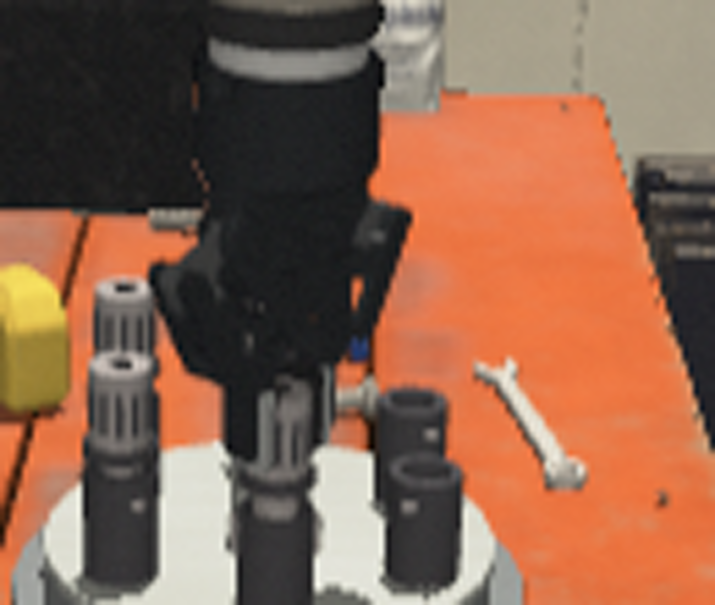

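>>> play_rows(deltas="0 0 0 0 0 0.1 1;0 0 0 0 0 0 1")

```text
clock: 13.75
position: [0.4719, -0.014, 0.1173]
ee_rot: [[-0.731, 0.682, 0.0], [0.682, 0.731, 0.0], [-0.0, 0.0, -1.0]]
contact_force: [-0.3, 1.7, 3.6]
opening: 0.0269
```

>>> play_rows(deltas="0 0 0 0 0 0.1 1;0 0 0 0 0 0 1")

```text
clock: 13.95
position: [0.4722, -0.0141, 0.117]
ee_rot: [[-0.731, 0.682, 0.0], [0.682, 0.731, 0.0], [0.0, 0.001, -1.0]]
contact_force: [-0.8, 1.0, 9.4]
opening: 0.0263
```

>>> play_rows(deltas="0 0 0 0 0 0.1 1;0 0 0 0 0 0 1")

```text
clock: 14.15
position: [0.4725, -0.0142, 0.1168]
ee_rot: [[-0.731, 0.682, 0.001], [0.682, 0.731, 0.001], [0.0, 0.001, -1.0]]
contact_force: [-4.1, 0.5, 16.2]
opening: 0.0265
```

>>> play_rows(deltas="0 0 0 0 0 0.03 1;0 0 0 0 0 0 1;0 0 0 0 0 0 1")

```text
clock: 14.45
position: [0.4725, -0.0142, 0.1167]
ee_rot: [[-0.731, 0.682, 0.001], [0.682, 0.731, 0.001], [0.0, 0.001, -1.0]]
contact_force: [-4.6, -0.1, 17.4]
opening: 0.0266
```

Run:
```python
from h import *
s=snapshot("side"); save(s,"s11.png",(265,120,395,230),5.5); o=st(); print(o["torque"])
```

```text
14.5 [ 0.4725 -0.0142  0.1167] F [-4.3  0.2 18.2] open 0.0266
[0.05002211 1.13223833 0.01455023]
```

View pics/s11.png

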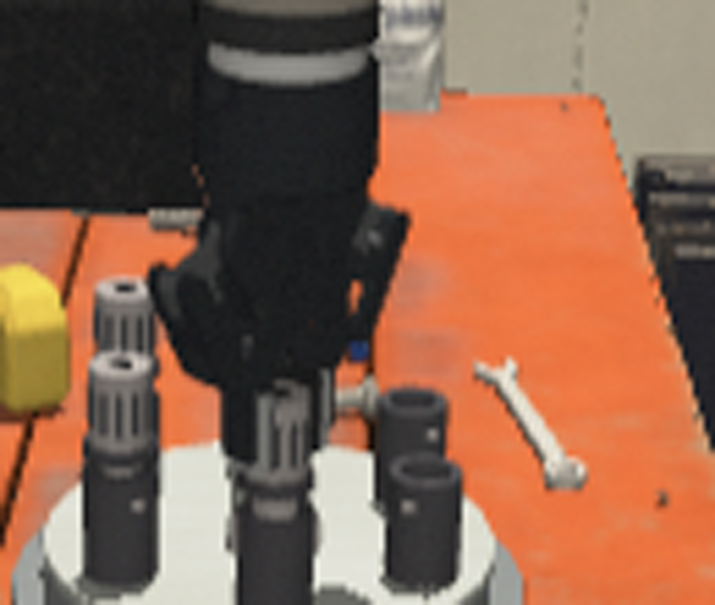

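>>> play_rows(deltas="0 0 0 0 0 -0.1 1;0 0 0 0 0 0 0.6;0 0 0 0 0 0 0.45;0 0 0 0 0 0 0.45;0 0 0 0 0 0 0.45;0 0 0 0 0 0 0.45")

```text
clock: 15.1
position: [0.4717, -0.0141, 0.1157]
ee_rot: [[-0.731, 0.682, -0.0], [0.682, 0.731, -0.0], [0.0, -0.0, -1.0]]
contact_force: [0.1, 1.3, -0.9]
opening: 0.0468
```

Run:
```python
from h import *
s=snapshot("wrist"); save(s,"w12.png"); o=st()
s=snapshot("side"); save(s,"s12.png",(265,120,395,230),5.5);
```

```text
15.15 [ 0.4718 -0.0141  0.1158] F [ 0.8 -0.5  0.2] open 0.0469
```

View pics/w12.png

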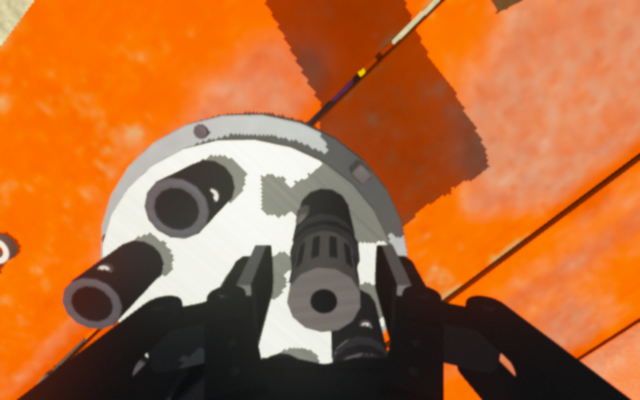

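View pics/s12.png

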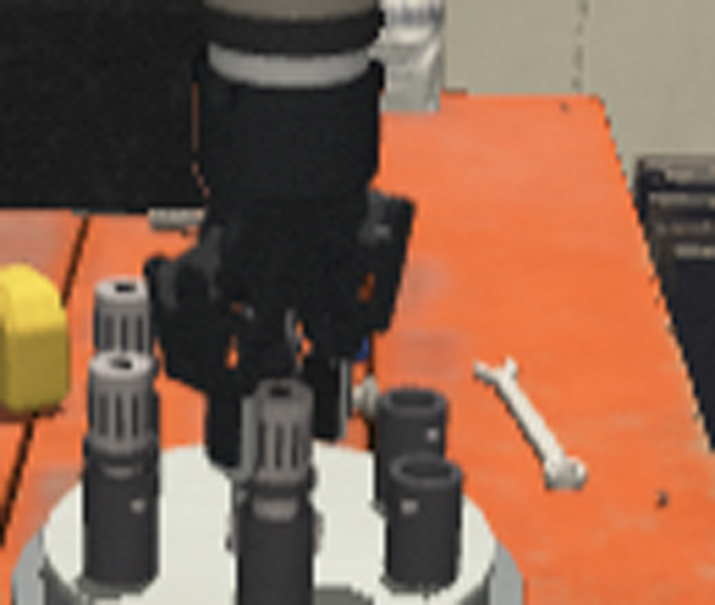

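>>> play_rows(deltas="0 0 0 0 0 -0.5 0.45;0 0 0 0 0 -1.5 0.45;0 0 0 0 0 -2.5 0.45;0 0 0 0 0 -3 0.45;0 0 0 0 0 -2.5 0.3;0 0 -0.145 0 0 0 0.3;0 0 -0.145 0 0 0 0.3;0 0 -0.145 0 0 0 0.3;0 0 0 0 0 0 0.3")

```text
clock: 16.1
position: [0.4719, -0.0141, 0.2164]
ee_rot: [[-0.95, 0.311, 0.001], [0.311, 0.95, 0.0], [-0.0, 0.0, -1.0]]
contact_force: [-0.5, -0.6, -0.4]
opening: 0.0599
```

Run:
```python
from h import *
s=snapshot("wrist"); save(s,"w13.png"); o=st(); print(o["joint_positions"].round(1),o["ee_rot"].round(3))
s=snapshot("side"); save(s,"s13.png",(265,120,395,230),5.5);
```

```text
16.15 [ 0.4719 -0.0142  0.2163] F [0.3 0.1 0. ] open 0.0599
[-28.8   6.   27.3 113.7  -3.2  60.9  71.7] [[-0.95   0.313  0.   ]
 [ 0.313  0.95   0.   ]
 [-0.     0.    -1.   ]]
```

View pics/w13.png

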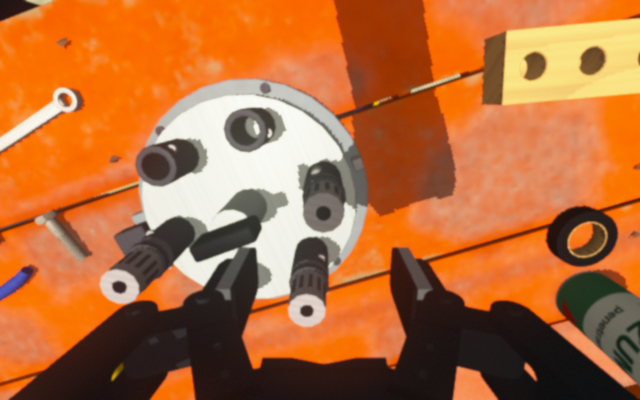

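View pics/s13.png

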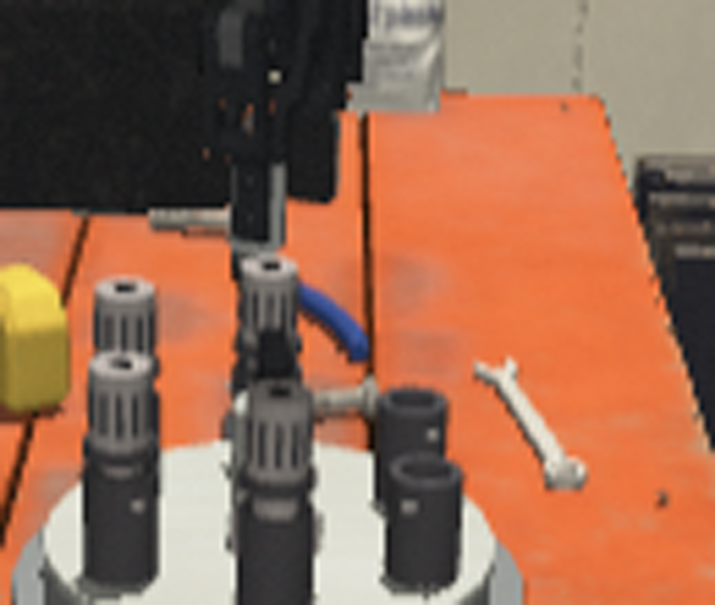

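>>> play_rows(deltas="0 0 0 -0.65 -1.85 0 0.3;0 0 0 -0.65 -1.85 0 0.3;0 0 0 -0.65 -1.85 0 0.3;0 0 0 -0.65 -1.85 0 0.3;0 0 0.136 0 0 0 0.3;0 0 0.136 0 0 0 0.3;0 0 0.136 0 0 0 0.3;0 0 0.136 0 0 0 0.3;0 0 0.136 0 0 0 0.3;0 0 0.136 0 0 0 0.3;0 0 0.136 0 0 0 0.3;0 0 0.136 0 0 0 0.3;0 0 0.136 0 0 0 0.3;0 0 0 0 0 0 0.3;0 0 0 0 0 0 0.3")

```text
clock: 17.7
position: [0.4736, -0.0924, 0.216]
ee_rot: [[-0.033, 0.999, -0.0], [0.999, 0.033, 0.0], [0.0, -0.0, -1.0]]
contact_force: [-0.4, -1.1, -0.6]
opening: 0.0594
```

Run:
```python
from h import *
s=snapshot("wrist"); save(s,"w14.png"); o=st(); print(o["joint_positions"].round(1),o["ee_rot"].round(3))
print(proj(s,[.4737,-.0927,.128]))
s=snapshot("top"); save(s,"t14.png",(300,140,440,250),5)
```

```text
17.75 [ 0.4736 -0.0925  0.216 ] F [ 0.1 -0.3  0.2] open 0.0597
[-28.9   8.1  38.4 112.7  -5.8  61.   14. ] [[-0.033  0.999  0.   ]
 [ 0.999  0.033  0.   ]
 [ 0.     0.    -1.   ]]
[324.96530967 206.52518101]
```

View pics/w14.png

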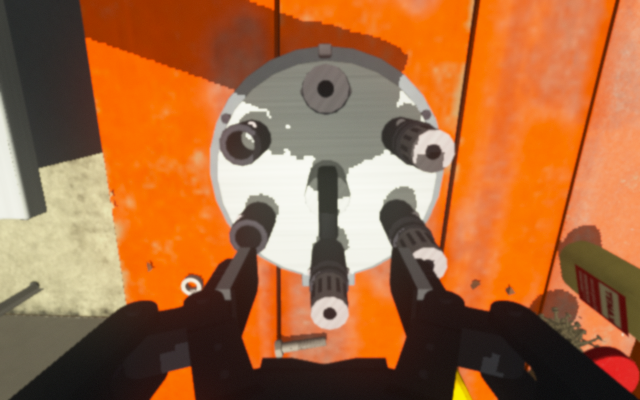

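>>> play_rows(deltas="0 0 0 0 0.1 2 0.3;0 0 0 0 0 2 0.3;0 0 0 0 0 2 0.3;0 0 0 0 0 1.5 0.3;0 0 0 0 0 0 0.3;0 0 0 0 0 0 0.3")

```text
clock: 18.4
position: [0.4748, -0.0926, 0.1412]
ee_rot: [[-0.031, 1.0, 0.0], [1.0, 0.031, -0.0], [-0.0, 0.0, -1.0]]
contact_force: [-0.1, -0.1, -0.7]
opening: 0.0595
```

Run:
```python
from h import *
s=snapshot("wrist"); save(s,"w15.png",(170,60,490,330),2.3); o=st()
for z in (.128,):
  for y in (-.0677,-.0927,-.1177): print(proj(s,[.4741,y,z]))
print(proj(s,o["position"]+[0,0,-.01]))
```

```text
18.45 [ 0.4752 -0.0926  0.1417] F [ 0.1 -0.7  0.1] open 0.0595
[325.81919659 204.10374964]
[324.16587218 253.71436739]
[322.65076812 299.17746474]
[326.61457534 257.14426508]
```

View pics/w15.png

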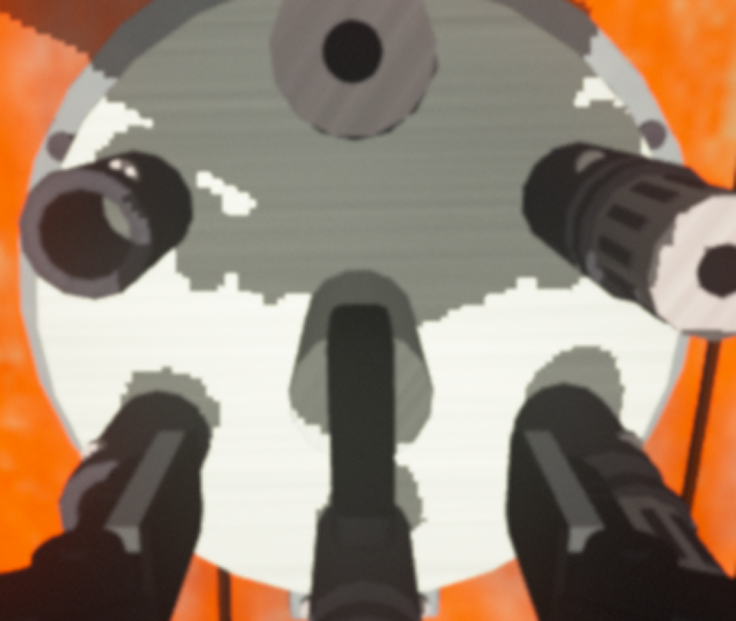

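>>> play_rows(deltas="0 0 0 0 0 1 0.3;0 0 0 0 0 1 0.3;0 0 0 0 0 0.9 0.3;0 0 0 0 0 0 0.3;0 0 0 0 0 0 0.5;0 0 0 0 0 0 0.65")

```text
clock: 19.05
position: [0.4748, -0.0926, 0.1121]
ee_rot: [[-0.031, 1.0, 0.0], [1.0, 0.031, -0.0], [-0.0, 0.0, -1.0]]
contact_force: [-0.9, 0.1, -0.3]
opening: 0.0319
```

>>> play_rows(deltas="0 0 0 0 0 0 0.75;0 0 0 0 0 0 0.8;0 0 0 0 0 0 0.85;0 0 0 0 0 0 0.9;0 0 0 0 0 0 1;0 0 0 0 0 0 1")

```text
clock: 19.65
position: [0.4764, -0.0925, 0.1127]
ee_rot: [[-0.033, 0.999, 0.004], [0.999, 0.033, -0.001], [-0.001, 0.004, -1.0]]
contact_force: [4.9, -0.6, 0.3]
opening: 0.013
```

Run:
```python
from h import *
s=snapshot("wrist"); save(s,"w16.png"); o=st();print(o["torque"])
```

```text
19.7 [ 0.4764 -0.0924  0.1127] F [ 5.4 -0.1 -0.6] open 0.013
[-0.01181919 -0.96333207  0.53113957]
```

View pics/w16.png

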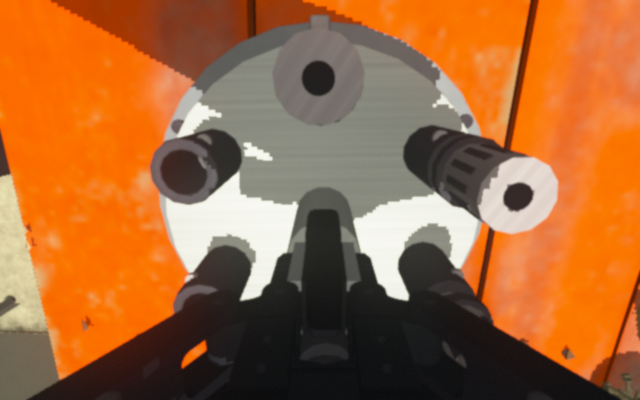

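>>> play_rows(deltas="0 0 0 0 0.13 0 1;0 0 0.05 0 0 0 1;0 0 0.07 0 0 0 1;0 0 0.07 0 0 0 1;0 0 0.07 0 0 0 1;0 0 0 0 0 0 1")

```text
clock: 20.3
position: [0.4765, -0.0924, 0.1127]
ee_rot: [[0.229, 0.973, 0.001], [0.973, -0.229, 0.0], [0.001, 0.001, -1.0]]
contact_force: [1.9, 0.9, 5.5]
opening: 0.0129
```

Run:
```python
from h import *
s=snapshot("wrist"); save(s,"w17.png"); o=st();print(o["torque"],o["ee_rot"].round(3),o["joint_positions"].round(1))
```

```text
20.35 [ 0.4765 -0.0924  0.1127] F [3.1 0.3 4.9] open 0.0129
[ 0.03251048 -0.35484669 -0.54021432] [[ 0.23   0.973  0.001]
 [ 0.973 -0.23   0.001]
 [ 0.001  0.001 -1.   ]] [-27.4  18.   39.4 118.6 -15.3  48.3   7.6]
```

View pics/w17.png

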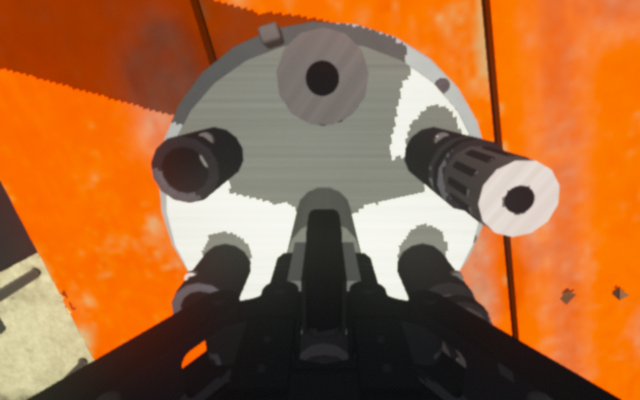

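>>> play_rows(deltas="0 0 0.07 0 0 0 1;0 0 0.07 0 0 0 1;0 0 0.07 0 0 0 1;0 0 0.07 0 0 0 1;0 0 0.07 0 0 0 1;0 0 0.07 0 0 0 1;0 0 0.07 0 0 0 1;0 0 0.07 0 0 0 1;0 0 0.07 0 0 0 1;0 0 0.07 0 0 0 1;0 0 0.06 0 0 0 1;0 0 0.02 0 0 0 1;0 0 0 0 0 0 1")

```text
clock: 21.65
position: [0.4767, -0.0926, 0.1127]
ee_rot: [[0.847, 0.532, 0.001], [0.532, -0.847, 0.0], [0.001, 0.001, -1.0]]
contact_force: [2.3, 0.6, 5.6]
opening: 0.0129
```

Run:
```python
from h import *
s=snapshot("wrist"); save(s,"w18.png"); o=st();print(o["torque"],o["ee_rot"].round(3),o["joint_positions"].round(1), np.degrees(np.arctan2(o["ee_rot"][1,1],o["ee_rot"][0,1])))
s=snapshot("top"); save(s,"t18.png",(300,140,440,250),5)
```

```text
21.7 [ 0.4767 -0.0926  0.1127] F [ 3.2 -0.1  4.2] open 0.0128
[-0.09657005 -0.4435394   0.1581625 ] [[ 0.847  0.532  0.001]
 [ 0.532 -0.847  0.   ]
 [ 0.001  0.001 -1.   ]] [-35.5  21.   50.  118.8 -21.3  49.3 -31.1] -57.86340883293738
```

View pics/w18.png

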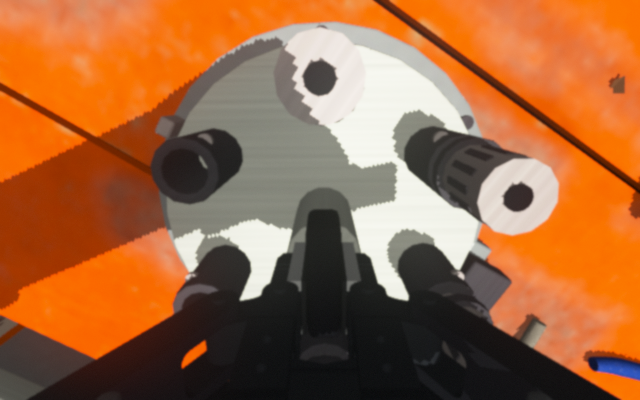

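>>> play_rows(deltas="0 0 0 0 0 0 0.9;0 0 0 0 0 0 0.7;0 0 0 0 0 0 0.5;0 0 0 0 0 0 0.4;0 0 0 0 0 0 0.4;0 0 0 0 0 -0.5 0.4;0 0 0 0 0 -1.5 0.4;0 0 0 0 0 -2.5 0.4;0 0 0 0 0 -3 0.4;0 0 0 0 0 -3 0.4;0 0 0 0 0 0 0.4")

```text
clock: 22.85
position: [0.4789, -0.0934, 0.2216]
ee_rot: [[0.846, 0.532, 0.009], [0.532, -0.846, 0.001], [0.008, 0.004, -1.0]]
contact_force: [0.3, -0.4, -0.5]
opening: 0.0512
```

Run:
```python
from h import *
s=snapshot("wrist"); save(s,"w19.png"); o=st()
s=snapshot("side"); save(s,"s19.png",(265,120,395,230),5.5)
s=snapshot("top"); save(s,"t19.png",(300,140,440,250),5)
```

```text
22.9 [ 0.4776 -0.0928  0.2196] F [-0.6  0.4 -0.8] open 0.0512
```

View pics/w19.png

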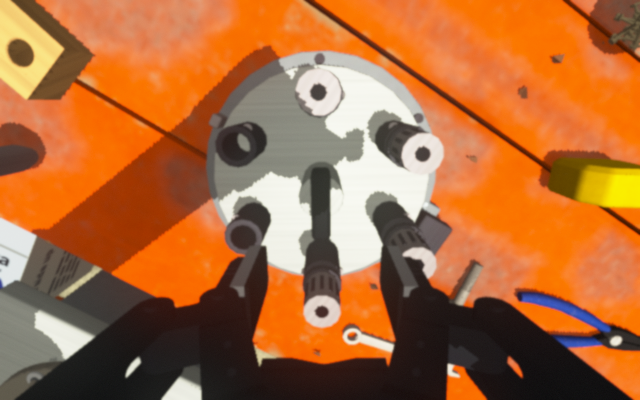

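View pics/s19.png

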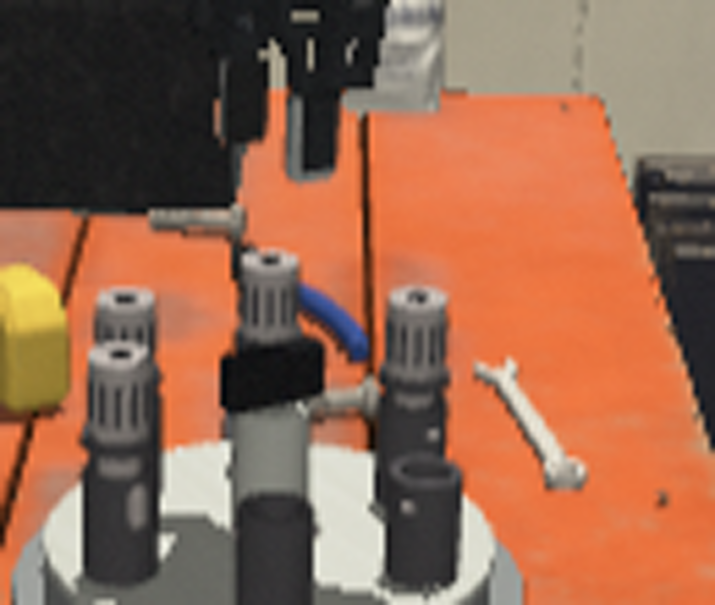

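Run:
```python
from h import *
s=snapshot("wrist"); o=st()
a=np.array([.4766,-.0925])
p=ray(s,(319.5,92.5),.139)[:2]; q=ray(s,(322,312),.140)[:2]; print(p,q,(p+q)/2)
f=lambda v:np.degrees(np.arctan2(v[1],v[0]))
print(f(p-q), f(p-a), "start", f(np.array([.4717,-.0142])-a), f(np.array([.4717,-.0142])-[.4767,-.1694]))
```

```text
23.05 [ 0.4753 -0.0922  0.2166] F [ 0.2 -0.2  0.3] open 0.0515
[ 0.53761283 -0.05050359] [ 0.40945694 -0.13250334] [ 0.47353489 -0.09150347]
32.612894069506815 34.54045124997666 start 93.58088997485363 91.84523097196694
```

View pics/t19.png

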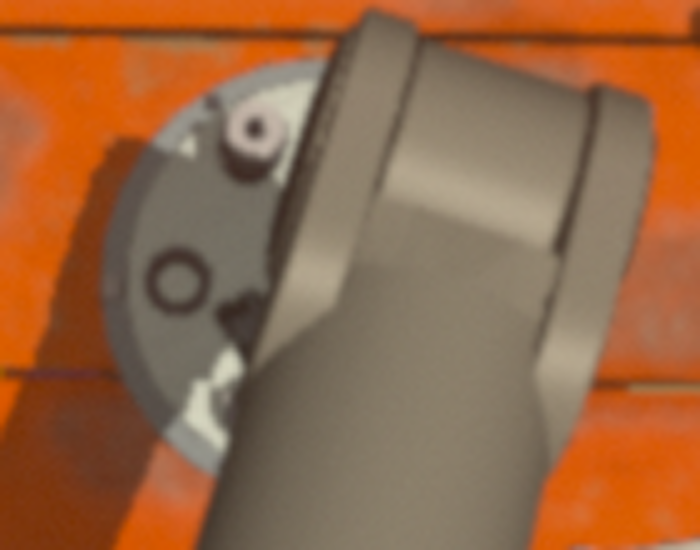

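>>> play_rows(deltas="0 0 0 0 0 -1.5 0.4;0 0 0 0 0 -1.5 0.4;0 0 0 -2 0 -1.5 0.4;0 0 0 -3 0 0 0.4;0 0 0 -3 0 0 0.4;0 0 0 -3 0 0 0.4;0 0 0 -3 0 0 0.4;0 0 0 -1 0 0 0.4;0 0 0 0 0 0 0.4;0 0 0 0 0 0 0.4;0 0 0 0 0 0 0.4;0 0 0 0 0 0 0.4")

```text
clock: 24.25
position: [0.3497, -0.1718, 0.262]
ee_rot: [[0.846, 0.534, -0.001], [0.534, -0.846, -0.002], [-0.001, 0.001, -1.0]]
contact_force: [-0.0, -0.2, -0.5]
opening: 0.0511
```

Run:
```python
from h import *
s=snapshot("side"); o=st()
p0=np.array([.4765,-.0925]); a=np.radians(93.5-60); m=p0+.078*np.array([np.cos(a),np.sin(a)])
for z in (.136,.139,.142): print(z,proj(s,[*m,z]))
save(s,"s20.png",(265,150,345,230),7)
t=snapshot("top"); save(t,"t20.png",(300,140,440,250),5)
```

```text
24.3 [ 0.3496 -0.1719  0.262 ] F [-0.7  0.2 -0.1] open 0.0512
0.136 [286.96575675 185.64153131]
0.139 [286.96236563 184.47684129]
0.142 [286.95896686 183.3095203 ]
```

View pics/s20.png

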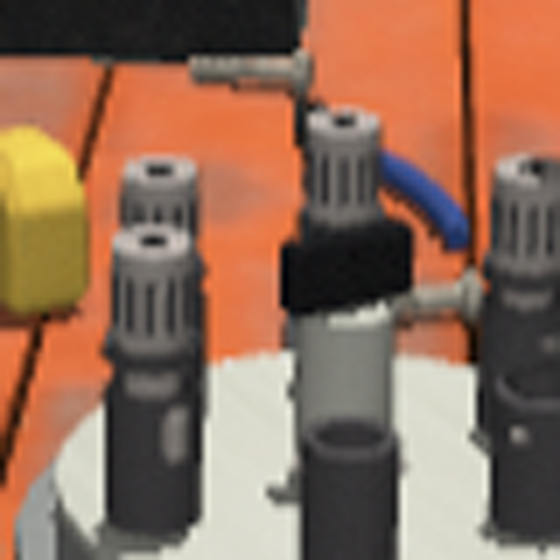

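View pics/t20.png

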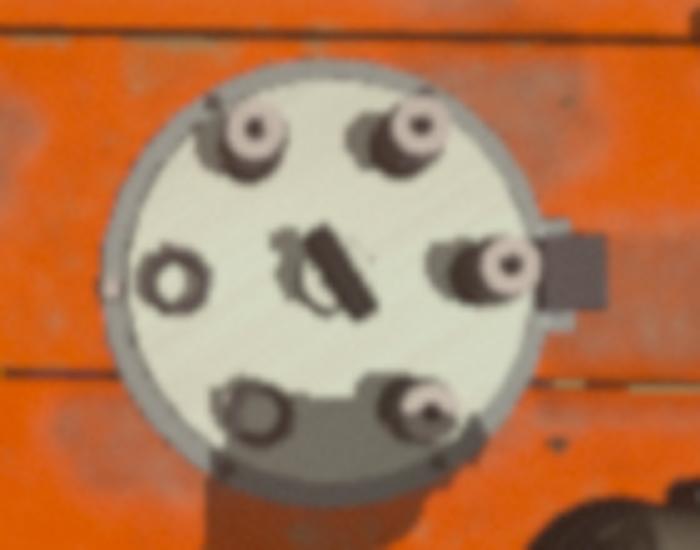

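Run:
```python
from h import *
st(); print(ctrl.sign_off())
```

```text
24.35 [ 0.3494 -0.172   0.262 ] F [ 0.8  0.4 -0.4] open 0.0514
the job is handed in; nothing more can be done
None
```

I took the middle-sized holder out of the bench block and pushed it shank-down into the pocket at the mark. The push stayed at 2–4 N through the pads, then climbed steeply to 17–18 N on the stop, about 38 mm below the mouth. I let go, gripped the knob, turned the wheel one click clockwise and moved the arm clear. The job was handed in at 24.35 s.

Last checks:
- **Wheel:** the pictures put the turn at about 59–60°. In the top view the fixed holders sit on the places of their neighbours before the turn, and the next empty pocket is at the mark.
- **Holder:** it stands upright. Its top in the side view is at row 184.3, against 184.5 predicted for fully home. I inferred the seat pin's state from this and the stop force, since it can't be read directly.
- **Arm:** it is well clear and reads about 0 N.
- **Bystanders:** I never went near the bolt or the tape roll, but did not measure their final positions.

Two readings did not fit:
- **Downward pull:** as the shank entered the pads there was a brief, unexplained pull of about 6 N. It went away as the push continued.
- **Knob position:** the knob's axis was about 2 mm further out in x than the top camera suggested. This gave about 5 N of side force until I corrected for it.

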